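# Rock a sensor block into its spring nest

### The job

Take the oblong aluminium sensor block out of the black tray and load it, window up, into the nest on the dark steel plate: tip one end down into the pocket first, push the sprung pusher back with it, then bring the other end down behind the fixed stop until the block lies flat on the pocket floor. Work gently, so that no part of the nest is forced, leave everything else where it is, and let go of the block.

Things in the scene. Friction and masses are not known exactly. Their poses are not given: they have to be found in the camera images.
- block_mid (a point): Centre (22 mm up) of the block to load: plain aluminium, 60 mm long (x), 36 mm wide (y), 44 mm high (z), 0.18 to 0.35 kg, round black window in its top, thin dark seam; either end may lead. It stands on the tray floor. Grip it across the 36 mm with the fingertips at least 15 mm above its underside: seated, its lower 10 mm sit between the rails, which the fingers must clear.
- nest: The nest: fixed dark steel plate 150 x 84 x 15 mm (x, y, z), origin at its underside centre, on the table. Its top, 15 mm up, is the pocket floor. The pocket lies along x, about the middle: fixed stop at its +x end, spring pusher at its -x end (the end away from the robot). The stop and pusher are set together 6 mm or less either way along x (not reported: feel it). More than 40 N on the nest is too much.
- rails (a point): Middle of the pocket floor (plate's top centre, axes as the plate's). Two fixed aluminium side rails run along x beside it, x from -25 to +25 mm, 10 mm high, centred on y = 0; 38.4 mm apart over their lower 7 mm, flared to 43.4 mm at the top. Tilted 15 to 20 degrees about y, -x end low, the block goes in with its low edge on the floor and its other end above the stop.
- stop_end (a point): Nominal middle of the stop's face, at floor level, 30 mm to +x of the pocket middle; the true face is 6 mm or less either way from here along x. The stop is a rigid aluminium bar 10 mm high, 18 mm long in x (away from the pocket), 50 mm in y.
- pusher_end (a point): Nominal middle of the pusher's free face, at floor level, 24 mm to -x of the pocket middle; shifted by the same amount as the stop. A steel bar 7 mm high, 32 mm wide, square top edge. It gives 8 mm to -x, from 3 N to 6 N, then meets a hard end. Gap to the stop 54 mm free, 62 mm fully back: the block fits with it 6 mm back. Its friction may hold the block askew until pressed down.
- tray: The shallow black tray, fixed, 120 x 210 mm (its x, y), 12 mm high, with 4 mm walls and floor; origin at the centre of its underside. The block stands in one half (centre near y = +47 or -47 mm); the other half holds another part.
- square_mid (a point): Centre (22 mm up) of the other part in the tray: a square aluminium block 42 x 42 x 44 mm with the same window and seam; it must stay where it is.
- spanner: Open-ended spanner, 130 mm long, lying on the bench between tray and nest; leave it alone.
- driver: Screwdriver lying farther out on the bench; leave it alone.
- dropper: White plastic bottle, 120 mm high, standing beyond the working places; leave it alone.
- tape: Roll of yellow tape lying flat, 90 mm across; leave it alone.
- carton: Cardboard carton 100 x 140 x 60 mm; leave it alone.
- block: The same block; origin at the centre of its underside.
There are look-alikes about, which are no part of the job. There is more than one size of the nest; the job needs the larger. Leave any blue look-alike of the block alone.

How it is judged:
On the way, in this order (a step that is already met when the one before it is completed fails the run):
1. the block is lifted out of the tray (height (world z) of block_mid above 0.07 m), for 0.2 s.
2. one end of the tilted block is down inside the pocket, in contact with the nest (angle between block_mid's own z axis and vertical above 0.1 rad and z of block_mid in the frame of nest below 0.0495 m and horizontal distance between block_mid and nest below 0.03 m and contact force between block and nest above 1 N), for 0.2 s.
At the end, for the whole second after the job is handed in: The block lies let go and at rest in the nest pocket, window up: its centre 37 mm over the nest underside within 2 mm, within 9 mm of the plate middle along x and 3 mm along y, level within 0.04 rad, its length along the nest x within 0.08 rad (either way round) (z of block_mid in the frame of nest between 0.035 and 0.039 m and x of block_mid in the frame of nest between -0.009 and 0.009 m and y of block_mid in the frame of nest between -0.003 and 0.003 m and angle between block_mid's own z axis and vertical below 0.04 rad and angle between the x axis of block_mid and the x axis of nest, either way round below 0.08 rad and linear speed of block below 0.01 m/s and contact force between block and the fingers below 0.1 N); the robot touches nothing.
It fails at once if the block is forced against the nest with more than 40 N (contact force between block and nest above 40 N).
It fails at once if the fingers strike the nest with more than 40 N (contact force between the fingers and nest above 40 N).
It fails at once if another thing on the bench or in the tray is moved by more than 20 mm (distance of any of square_mid, spanner, driver, dropper, tape, carton from where it was at the start of the episode above 0.02 m).
It also fails if it takes over 72 s, if anything falls off the work surface, if the arm or the gripper's body presses on something with over 40 N, if the wrist force passes 120 N, or if a joint passes its speed limit or range.

### The arm

A 6-joint arm with a two-finger parallel gripper is mounted at the origin on the work surface. World frame = base frame: x ahead of the robot, y to its left, z up, the work surface at z = 0. Lengths are in m, angles in rad, forces in N, time in s.
With the tool pointing down it reaches from about 0.35 to 0.975 m from the base axis. Payload 4.9 kg.
Tool frame: the origin (TCP) lies at the very end of the fingers, on their centre line; the grasp point (between the pads) lies 19 mm behind it; z points along the fingers, y is the line along which they close (so a half turn about z gives the same grasp; the last joint's range is limited). The gripper opens to 85 mm and grips with 20 to 120 N. Pads are 22 mm wide; open, the fingers measure 114 mm over their backs; the gripper's body (76 mm by 85 mm) begins 54 mm behind the grasp point. The pads swing forward as they close: fully open they stand 13 mm farther back than shut.
Start: joints at [-1.463, 0.053, 1.613, -0, 1.476, -0.119], TCP at [0.141, -0.609, 0.231] pointing down, gripper open.
Joint ranges: [-3.01, 3.01], [-1.01, 2.22], [0.06, 2.58], [-1.02, 4.17], [0.09, 2.62], [-3.14, 3.14]. Speed limits (rad/s): [2.57, 2.57, 3.14, 3.14, 3.14, 3.14].

### API

Orientations are given as a rotation vector (axis times angle).
In Python, from station import * gives the robot as it stands.
- The arm moves only by the shell command python3 -m crank 'ROWS' [OPENING] [FORCE]. ROWS is JSON, a list of rows, each an object with "offset": the shift along the tool's x, y, z in m, a list of three; "twist": the turn, a rotation vector about the tool's x, y, z in degrees, a list of three. In form: [{"offset": [x, y, z], "twist": [rx, ry, rz]}, ...]. A call has 1 to 20 rows; each row is the pose to reach, as a shift and turn from the pose commanded when the call began, along the tool's axes at that moment; what a row does not reach only later rows make up. A row lasts 1/8 s, in which the tool goes at most 62.5 mm and 10.7 degrees, less where a joint would pass 70% of its speed; a pose out of reach is approached as far as the arm can. A call with a gripper value outside its range is refused whole. OPENING is the opening, from 0 (shut) to 1 (fully open), set as the call begins (- or left out, the last holds). The fingers move at their own pace and stop on an object; FORCE is the grip in N (left out, the last holds). Time passes only in rows, so rows that repeat a pose let the fingers close. It gives the time, the measured TCP pose, the force, the opening and the grip force at its end, in the units of the state.
- get_obs(): the state, without advancing time (a new reading comes with each control period).
- get_image(name): name is "side" or "top"; returns the picture (384x512x3 uint8, red, green, blue); there is no depth.
- get_calibration(name): a dict with "intrinsics" (3x3 intrinsics, pixels), "world_from_camera" (4x4, takes a point from camera to world coordinates). Camera axes: x right, y up, looking along -z (the intrinsics and any distortion apply to the point x, -y, -z); pixel columns grow to the right and rows downward; lengths in m; the calibration is good to about 2 mm. A picture is of the moment at which its call begins. get_calibration takes no time and is no camera call.
- finish_job(): hands the job in; it is judged then, once.
Trained networks look in the newest picture that a camera, given by its name, has taken for a name from the list of things; names that differ only in an ending like _2 or _b are one class to them, and where a whole thing is asked for, a point or a joint stands for the part that bears it (a point fixed in the world has none). Each returns a list of dicts, best first, with "confidence" (0 to 1); they miss things now and then, are a little off and sometimes report something else, mostly with a low value. They report only what shows in the picture. A call takes as long as a camera call. They do not tell look-alikes from the thing itself.
- cut_out(query, camera): "region" (384x512 bool, what is visible of it) and "rect" ([centre column, centre row, width, height] in pixels, round what is visible of it).
The state is a dict: "t": time; "q": joint angles; "dq": joint speeds; "effort": joint torques, N m; "tool_pos": TCP position; "tool_rot": TCP orientation; "contact_force": force on the tool from outside, world axes, zero at the start; "wrist_torque": the same for the moment, N m; "opening": finger opening in m; "grip_force": force on a finger pad.
Only numpy, scipy, OpenCV 4.12 (cv2) and the standard library are available. Lean on these libraries where they do the work, as an engineer would, in place of code of your own. Each camera call takes 0.05 s, during which the arm holds its last target. There are 200 camera calls.

## Working session

There is one attempt and no reset: what is moved stays moved. The work goes in short steps, Python scripts to look and compute and a shell command to move; the robot and the scene stay as the last step left them, time stands still between calls to the robot, and variables do not carry over. Pictures are saved under pics/ and viewed, at most 10 in all, crops included, and the job is handed in when it is done.

```bash
mkdir -p pics; ls
python3 - <<'E'
from station import *
import cv2
for n in("top","side"):
    im=get_image(n); cv2.imwrite(f"pics/{n}0.png",im[:,:,::-1])
    c=get_calibration(n); print(n,c["intrinsics"],c["world_from_camera"],[k for k in c])
    for q in ("block","nest","tray","square_mid"):
        print(n,q,[(round(d["confidence"],2),[round(float(v),1) for v in d["rect"]]) for d in cut_out(q,n)])
print(get_obs())
E
```

```text
pics
top [[487.12123019   0.         259.30606405]
 [  0.         487.12123019 194.02491195]
 [  0.           0.           1.        ]] [[-0.00849726  0.985267   -0.17081201  0.32166119]
 [-0.99992652 -0.00689517  0.00997031 -0.02566467]
 [ 0.00864564  0.17088418  0.98525319  1.44779107]
 [ 0.          0.          0.          1.        ]] ['intrinsics', 'world_from_camera']
top block [(0.83, [297.0, 205.3, 17.2, 24.0]), (0.66, [305.4, 253.5, 22.3, 20.2]), (0.63, [181.0, 199.9, 37.8, 50.8])]
top nest [(0.83, [129.6, 218.4, 25.7, 37.7]), (0.66, [179.9, 201.4, 35.4, 55.8]), (0.37, [297.6, 206.7, 20.9, 24.5])]
top tray [(0.74, [311.1, 205.5, 75.2, 42.6])]
top square_mid [(0.5, [327.4, 209.4, 17.7, 17.7])]
side [[460.89837941   0.         246.88056914]
 [  0.         460.89837941 186.45329627]
 [  0.           0.           1.        ]] [[-9.79627889e-01  1.58633712e-01 -1.23144406e-01  3.75602560e-01]
 [-2.00820752e-01 -7.75278497e-01  5.98844118e-01  8.45008623e-01]
 [-4.74344936e-04  6.11374351e-01  7.91341379e-01  1.17327907e+00]
 [ 0.00000000e+00  0.00000000e+00  0.00000000e+00  1.000
[... 323 characters left out ...]
67.1, 138.0, 15.7, 13.2])]
{'t': 0.5, 'q': array([-1.46301021e+00,  5.27187361e-02,  1.61296208e+00, -1.08274687e-05,
        1.47599096e+00, -1.18979083e-01]), 'dq': array([-0.000383  , -0.00138435, -0.00098806,  0.00019708,  0.00025899,
        0.00027807]), 'effort': array([-1.45138506e-05, -3.93216527e+01, -3.70028114e+01, -1.35927676e-04,
        1.30969835e-03, -2.00686281e-05]), 'tool_pos': array([ 0.14052218, -0.6089534 ,  0.23125482]), 'tool_rot': array([-3.12134187e+00, -3.55431879e-01,  1.62350324e-05]), 'contact_force': array([-0.10991909, -0.43773518,  0.18010185]), 'wrist_torque': array([-0.0254743 , -0.03751535,  0.01304226]), 'grip_force': 0.0, 'opening': 0.08522987605205852}
```

Run:
```python
import cv2
a=cv2.imread("pics/top0.png");b=cv2.imread("pics/side0.png")
cv2.imwrite("pics/top_c.png",cv2.resize(a[140:290,100:370],(798,443),interpolation=cv2.INTER_CUBIC))
cv2.imwrite("pics/side_c.png",cv2.resize(b[110:340,170:370],(522,600),interpolation=cv2.INTER_CUBIC))
```

```text
(no output)
```

View pics/top_c.png

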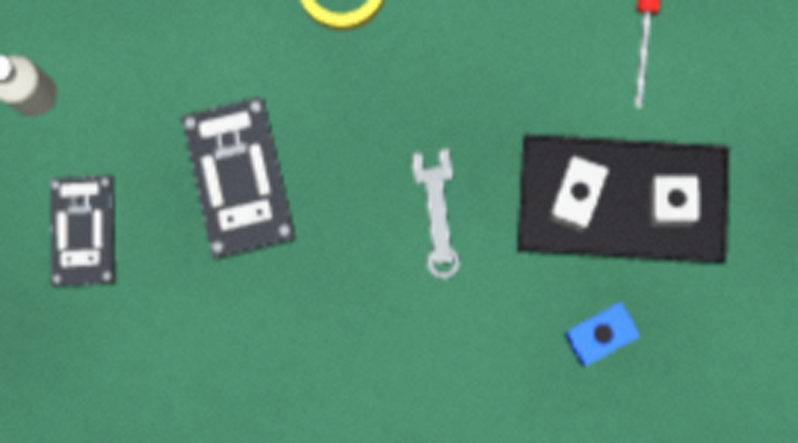

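View pics/side_c.png

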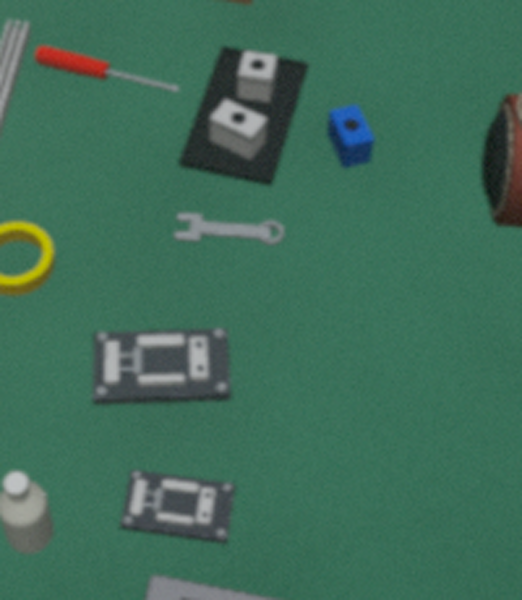

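Top view: the candidates for the block are the plain oblong (297,205), the square part (329,207) and the blue one (305,253). For the nest they are the plates at (180,201) and (129,218). The oblong plain block in the tray and the larger plate (180,201) fit the description, and the crops confirm it. The stop (bar with two bolts) is on the side nearer the robot.

```bash
cat > fit.py <<'E'
import numpy as np, cv2
from scipy.optimize import minimize
from station import *
def proj(n,P):
    c=get_calibration(n); T=np.linalg.inv(c["world_from_camera"]); p=np.asarray(P)@T[:3,:3].T+T[:3,3]
    p=p*[1,-1,-1]; u=p@c["intrinsics"].T; return u[:,:2]/u[:,2:]
def box(pose,dim,z0):
    x,y,a=pose; L,W,H=dim; c,s=np.cos(a),np.sin(a)
    return np.array([[x+c*i*L/2-s*j*W/2,y+s*i*L/2+c*j*W/2,z0+k*H] for i in(-1,1) for j in(-1,1) for k in(0,1)])
def render(n,pts):
    S=8; h=cv2.convexHull(proj(n,pts).astype(np.float32))[:,0]
    m=np.zeros((384*S//1,512*S//1),np.uint8); cv2.fillConvexPoly(m,np.round(((h+.5)*S-.5)*16).astype(np.int32),255,shift=4)
    return cv2.GaussianBlur(cv2.resize(m,(512,384),interpolation=cv2.INTER_AREA).astype(np.float32)/255,(0,0),.8)
def fit(probs,pose0,dim,z0,pad=8):
    def cost(v,full=False):
        e=0
        for n,(p,win) in probs.items():
            r=render(n,box(v,dim,z0)); x0,x1,y0,y1=win
            e+=float(((r-p)[y0:y1,x0:x1]**2).sum())
        return e
    s=np.array(pose0)+np.array([[0,0,0],[.01,0,0],[0,.01,0],[0,0,.15]])
    r=minimize(cost,pose0,method="Nelder-Mead",options=dict(initial_simplex=s,xatol=1e-4,fatol=1e-3,maxiter=120)); return r.x,r.fun
def window(n,pose,dim,z0,pad):
    u=proj(n,box(pose,dim,z0)); a=np.floor(u.min(0)-pad).astype(int); b=np.ceil(u.max(0)+pad).astype(int); return a[0],b[0],a[1],b[1]
def unproj(n,uv,z):
    c=get_calibration(n); M=c["world_from_camera"]; d=M[:3,:3]@(np.linalg.inv(c["intrinsics"])@[*uv,1]*[1,-1,-1]); o=M[:3,3]
    return o+d*(z-o[2])/d[2]
def pgreen(im):
    f=im.astype(np.float32); e=f[...,1]-(f[...,0]+f[...,2])/2; return 1-np.clip(e/np.median(e),0,1)
def pbright(im):
    g=cv2.cvtColor(im,cv2.COLOR_RGB2GRAY).astype(np.float32); return np.clip((g-45)/70,0,1)
E
python3 - <<'E'
from fit import *
ims={n:get_image(n) for n in("top","side")}
N0=np.r_[unproj("top",(180,200),.015)[:2],np.pi+.2]; B0=np.r_[unproj("top",(296.5,204.5),.048)[:2],-.35]
T0=np.r_[unproj("top",(311,205.5),.006)[:2],-.05]
print(N0,B0,T0)
for nm,P0,dim,z0,pf,pad in(("nest",N0,(.15,.084,.015),0,pgreen,9),("tray",T0,(.12,.21,.012),0,pgreen,5),("block",B0,(.06,.036,.044),.004,pbright,4)):
    for cams in(("top",),("side",),("top","side")):
        pr={}
        for n in cams:
            p=pf(ims[n]); 
            if nm=="block": p=cv2.morphologyEx(p,cv2.MORPH_CLOSE,np.ones((5,5)))
            pr[n]=(p,window(n,P0,dim,z0,pad))
        x,f=fit(pr,P0,dim,z0); print(nm,cams,x.round(4),round(f,1))
E
```

```text
[0.55367393 0.19591162 3.34159265] [ 0.53267203 -0.14771804 -0.35      ] [ 0.53566322 -0.19476724 -0.05      ]
nest ('top',) [0.5557 0.1966 3.3801] 5.4
nest ('side',) [0.5546 0.1977 3.3762] 56.2
nest ('top', 'side') [0.5551 0.1969 3.3795] 65.1
tray ('top',) [ 0.5316 -0.1934 -0.0674] 10.3
tray ('side',) [ 0.5299 -0.1933 -0.0639] 112.8
tray ('top', 'side') [ 0.5311 -0.1931 -0.0636] 125.1
block ('top',) [ 0.535  -0.1467 -0.3158] 33.6
block ('side',) [ 0.5333 -0.1491 -0.3547] 92.1
block ('top', 'side') [ 0.5341 -0.1472 -0.3268] 129.4
```

```bash
cat > rel.py <<'E'
import numpy as np
from scipy.spatial.transform import Rotation as R
from station import *
def down(yaw,tilt=0): # tool x at yaw, z down; tilt deg: tool x end low
    c,s=np.cos(yaw),np.sin(yaw)
    return R.from_matrix(np.array([[c,s,0],[s,-c,0],[0,0,-1]]))*R.from_rotvec([0,-tilt,0],degrees=True)
def rel(pos,rot,p0=None,r0=None):
    o=get_obs(); p0=o["tool_pos"] if p0 is None else np.array(p0); r0=r0 or R.from_rotvec(o["tool_rot"])
    print("offset",r0.inv().apply(np.array(pos)-p0).round(4),"twist",(r0.inv()*rot).as_rotvec(degrees=True).round(2))
E
python3 - <<'E'
from rel import *
rel([.534,-.1475,.14],down(-.33)); rel([.534,-.1475,.022],down(-.33))
E
```

```text
offset [ 0.4871 -0.3612  0.0913] twist [ 0.  -0.  31.9]
offset [ 0.4871 -0.3612  0.2093] twist [ 0.  -0.  31.9]
```

```bash
python3 -m crank '[{"offset":[0.045,-0.033,0],"twist":[0,0,3]},{"offset":[0.09,-0.067,0],"twist":[0,0,6]},{"offset":[0.135,-0.1,0],"twist":[0,0,9]},{"offset":[0.18,-0.134,0.01],"twist":[0,0,12]},{"offset":[0.225,-0.167,0.02],"twist":[0,0,15]},{"offset":[0.27,-0.2,0.03],"twist":[0,0,18]},{"offset":[0.315,-0.234,0.04],"twist":[0,0,21]},{"offset":[0.36,-0.267,0.05],"twist":[0,0,24]},{"offset":[0.405,-0.3,0.06],"twist":[0,0,27]},{"offset":[0.45,-0.334,0.075],"twist":[0,0,30]},{"offset":[0.487,-0.361,0.091],"twist":[0,0,31.9]},{"offset":[0.487,-0.361,0.091],"twist":[0,0,31.9]}]' 0.75
python3 - <<'E'
from rel import *
rel([.534,-.1475,.022],down(-.33))
E
```

```text
t: 2.1
tool_pos: [0.5342, -0.1451, 0.1387]
tool_rot: [-3.099, 0.509, 0.004]
contact_force: [-0.2, -1.1, 0.3]
opening: 0.0642
grip_force: 0.0
offset [0.0009 0.0024 0.1167] twist [-0.03  0.17  0.25]
```

```bash
python3 -m crank '[{"offset":[0.0,0.001,0.04],"twist":[0,0,0]},{"offset":[0.0,0.001,0.08],"twist":[0,0,0]},{"offset":[0.0,0.001,0.105],"twist":[0,0,0]},{"offset":[0.0,0.001,0.117],"twist":[0,0,0]},{"offset":[0.0,0.001,0.117],"twist":[0,0,0]}]' && python3 -m crank '[{"offset":[0,0,0],"twist":[0,0,0]},{"offset":[0,0,0],"twist":[0,0,0]},{"offset":[0,0,0],"twist":[0,0,0]},{"offset":[0,0,0],"twist":[0,0,0]},{"offset":[0,0,0],"twist":[0,0,0]}]' 0.3 50
```

```text
t: 2.72
tool_pos: [0.5332, -0.1492, 0.0232]
tool_rot: [-3.099, 0.517, 0.001]
contact_force: [0.1, -0.3, -0.0]
opening: 0.0642
grip_force: 0.0
t: 3.35
tool_pos: [0.5351, -0.1493, 0.0253]
tool_rot: [3.098, -0.516, 0.005]
contact_force: [-0.1, -1.3, 6.3]
opening: 0.0352
grip_force: 52.2
```

```bash
python3 -m crank '[{"offset":[0,0,-0.02],"twist":[0,0,0]},{"offset":[0,0,-0.05],"twist":[0,0,0]},{"offset":[0,0,-0.09],"twist":[0,0,0]},{"offset":[0,0,-0.13],"twist":[0,0,0]},{"offset":[0,0,-0.15],"twist":[0,0,0]},{"offset":[0,0,-0.15],"twist":[0,0,0]}]' - 60
python3 - <<'E'
from rel import *
import cv2
o=get_obs();print(o["contact_force"],o["wrist_torque"])
yaw=.238
rel([.5551,.1969,.15],down(yaw))
for n in("side","top"): cv2.imwrite(f"pics/{n}1.png",get_image(n)[:,:,::-1])
a=cv2.imread("pics/side1.png")
cv2.imwrite("pics/side1_c.png",cv2.resize(a[70:270,170:370],(600,600),interpolation=cv2.INTER_CUBIC))
E
```

```text
t: 4.1
tool_pos: [0.5343, -0.149, 0.175]
tool_rot: [3.098, -0.516, 0.005]
contact_force: [-0.5, 0.1, -1.8]
opening: 0.0347
grip_force: 61.0
[-0.52212865  0.11922988 -1.81515099] [-0.0113227  -0.00805871  0.02589548]
offset [-0.0924 -0.334   0.0246] twist [  0.07  -0.17 -32.54]
```

View pics/side1_c.png

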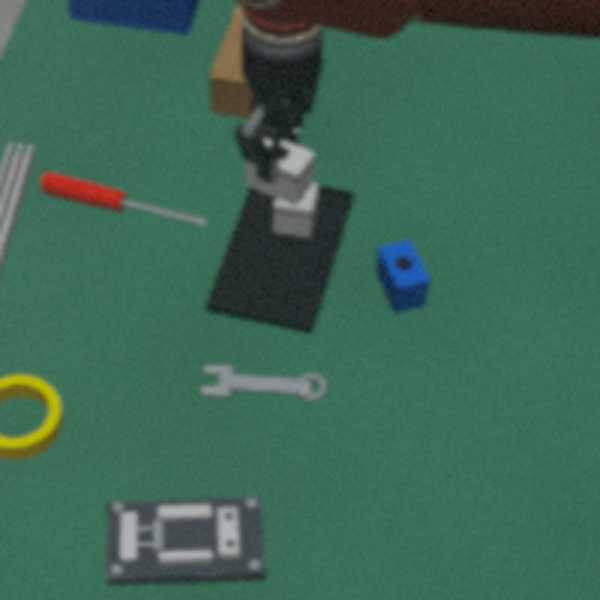

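The block is held level, clear of the tray; the square part stays at crop (295,210). Carrying it over to the nest.

```bash
python3 -m crank '[{"offset":[-0.012,-0.04,0],"twist":[0,0,-4]},{"offset":[-0.024,-0.085,0],"twist":[0,0,-8]},{"offset":[-0.037,-0.13,0],"twist":[0,0,-12]},{"offset":[-0.05,-0.175,0],"twist":[0,0,-17]},{"offset":[-0.062,-0.22,0.005],"twist":[0,0,-22]},{"offset":[-0.074,-0.265,0.012],"twist":[0,0,-26]},{"offset":[-0.085,-0.305,0.02],"twist":[0,0,-30]},{"offset":[-0.092,-0.334,0.025],"twist":[0,0,-32.5]},{"offset":[-0.092,-0.334,0.025],"twist":[0,0,-32.5]},{"offset":[-0.092,-0.334,0.025],"twist":[0,0,-32.5]}]'
python3 - <<'E'
from rel import *
import cv2
rel([.5551,.1969,.15],down(.238))
for n in("side","top"): cv2.imwrite(f"pics/{n}2.png",get_image(n)[:,:,::-1])
o=get_obs(); print(o["tool_pos"],o["tool_rot"])
a=cv2.imread("pics/side2.png")[180:290,170:300];b=cv2.imread("pics/top2.png")[150:260,120:250]
cv2.imwrite("pics/c2.png",cv2.resize(np.hstack([a,b]),(780,330),interpolation=cv2.INTER_CUBIC))
E
```

```text
t: 5.45
tool_pos: [0.5538, 0.1965, 0.1465]
tool_rot: [3.119, 0.371, -0.005]
contact_force: [-0.1, -1.7, -1.4]
opening: 0.0346
grip_force: 61.1
offset [ 0.0014 -0.0001 -0.0035] twist [ 0.02  0.19 -0.06]
[0.5544549  0.19610939 0.14757608] [ 3.11935520e+00  3.69662823e-01 -2.03192236e-03]
```

View pics/c2.png

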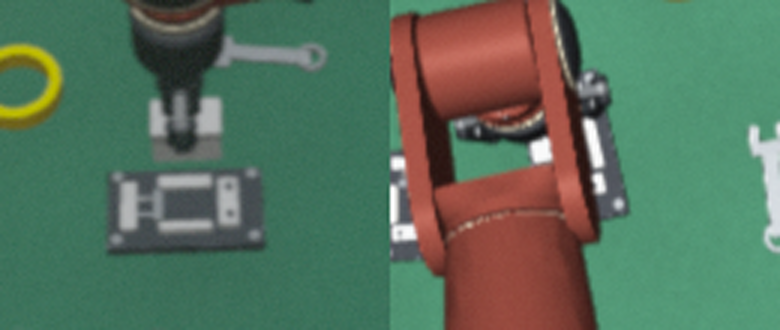

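```bash
cat > m.py <<'E'
from fit import *
X=.5551,.1969; a=3.3795
xs=np.arange(-75,75.1,.5); ys=np.arange(-42,42.1,.5)
out=[]
for n in("top","side"):
    im=cv2.cvtColor(cv2.imread(f"pics/{n}0.png"),cv2.COLOR_BGR2GRAY).astype(np.float32)
    gx,gy=np.meshgrid(xs/1e3,ys/1e3); W=np.stack([X[0]+np.cos(a)*gx-np.sin(a)*gy,X[1]+np.sin(a)*gx+np.cos(a)*gy,0*gx+.025],-1)
    uv=proj(n,W.reshape(-1,3)).reshape(*gx.shape,2).astype(np.float32)
    w=cv2.remap(im,uv[...,0],uv[...,1],cv2.INTER_CUBIC); out.append(w)
    def edges(prof,ax,lo,hi):
        m=(ax>=lo)&(ax<=hi);p=prof[m];x=ax[m];t=(p.min()+p.max())/2;i=np.where(np.diff(np.sign(p-t)))[0]
        return [round(float(x[k]+.5*(t-p[k])/(p[k+1]-p[k])),1) for k in i]
    print(n,"rail x",[edges(w[np.abs(ys-s*24)<1.5].mean(0),xs,-40,40) for s in(-1,1)])
    print("  rail y",edges(w[:,np.abs(xs)<12].mean(1),ys,-36,36))
    print("  stop x",edges(w[np.abs(ys)<4].mean(0),xs,5,62), edges(w[(np.abs(ys)>18)&(np.abs(ys)<23)].mean(0),xs,27,62))
    print("  pusher x",edges(w[np.abs(ys)<3].mean(0),xs,-70,5),"stop y",edges(w[:,(xs>35)&(xs<43)].mean(1),ys,-40,40))
cv2.imwrite("pics/rect.png",cv2.resize(np.vstack(out).clip(0,255).astype(np.uint8),None,fx=1.7,fy=1.7))
E
python3 m.py
```

```text
top rail x [[-26.7, 26.0, 32.2], [-26.4, 25.6, 31.5]]
  rail y [-29.4, -17.4, 19.3, 30.4]
  stop x [30.6, 51.2] [30.7, 51.1]
  pusher x [-61.6, -45.2, -29.0, -21.8] stop y [-25.3, 26.5]
side rail x [[-25.3, 25.1, 31.1], [-26.0, 25.9, 34.9]]
  rail y [-32.7, -22.0, 13.9, 28.2]
  stop x [31.3, 51.5] [31.2, 51.4]
  pusher x [-61.3, -44.3, -29.0, -22.8] stop y [-28.9, 24.3]
```

View pics/rect.png

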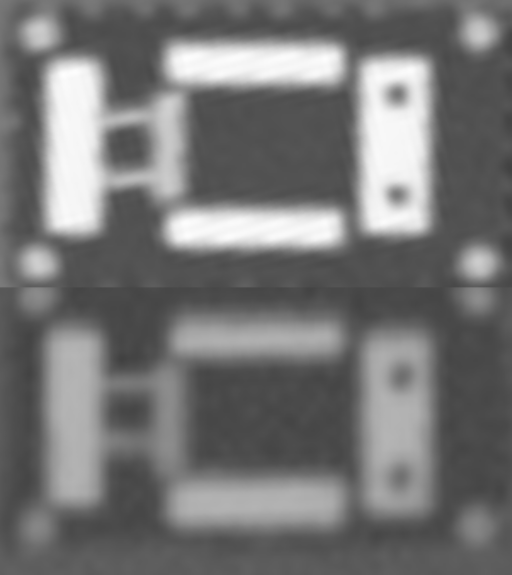

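Run:
```python
from fit import *
im=cv2.imread("pics/side2.png")[:,:,::-1]; p=pgreen(im)
# held block, tool x yaw .238 ; position TCP (mean of readings)
c=np.array([.5541,.1963]); 
for z0 in(.128,.126):
    b=box((*c,.238),(.06,.036,.044),z0); u=proj("side",b); print(u.round(1).tolist())
for r in range(226,236): 
    q=p[r,205:260]; i=np.where(np.diff(np.sign(q-.4)))[0]; print(r,[round(float(205+k+(.4-q[k])/(q[k+1]-q[k])),1) for k in i])
col=p[205:250,225:240].mean(1); print((205+np.arange(45))[20:36],col[20:36].round(2))
```

```text
[[241.4, 220.7], [241.3, 211.4], [241.8, 232.0], [241.7, 222.9], [219.3, 221.3], [218.5, 212.1], [219.3, 232.7], [218.5, 223.6]]
[[241.4, 221.1], [241.3, 211.9], [241.8, 232.4], [241.7, 223.3], [219.3, 221.7], [218.5, 212.5], [219.3, 233.1], [218.5, 224.0]]
226 [221.6, 222.9, 223.2, 224.8, 228.9, 229.1, 232.7, 233.5, 234.2, 241.1]
227 [222.4, 223.3, 224.4, 226.3, 233.7, 234.5, 238.3, 241.8]
228 [222.9, 226.6, 233.5, 234.9, 235.1, 237.9, 238.2, 241.3]
229 [224.4, 227.3, 233.6, 235.6, 236.2, 237.9, 240.7, 241.6]
230 [222.8, 225.5, 227.1, 229.3, 232.4, 233.9, 235.7, 241.6]
231 [222.9, 225.2, 226.5, 227.4, 229.1, 236.6, 237.7, 238.6, 239.1, 240.9]
232 []
233 []
234 []
235 []
[225 226 227 228 229 230 231 232 233 234 235 236 237 238 239 240] [0.35 0.36 0.27 0.42 0.39 0.45 0.45 0.05 0.   0.   0.   0.   0.09 0.72
 0.85 0.81]
```

Run:
```python
from fit import *
im=cv2.imread("pics/side2.png")[:,:,::-1].astype(float); e=im[...,1]*2/(im[...,0]+im[...,2])
print(np.median(e)); 
for r0,r1 in((214,219),(219,224),(226,231)): print(r0,dict(zip(range(213,250),e[r0:r1,213:250].mean(0).round(2))))
```

```text
nan
214 {213: np.float64(1.49), 214: np.float64(1.48), 215: np.float64(1.49), 216: np.float64(1.49), 217: np.float64(1.49), 218: np.float64(1.46), 219: np.float64(1.21), 220: np.float64(1.05), 221: np.float64(1.01), 222: np.float64(1.01), 223: np.float64(1.01), 224: np.float64(1.03), 225: np.float64(1.09), 226: np.float64(1.08), 227: np.float64(1.03), 228: np.float64(1.01), 229: np.float64(1.02), 230: np.float64(1.01), 231: np.float64(1.01), 232: np.float64(1.04), 233: np.float64(1.1), 234: np.float64(1.1), 235: np.float64(1.07), 236: np.float64(1.02), 237: np.float64(1.0), 238: np.float64(1.0), 239: np.float64(1.01), 240: np.float64(1.0), 241: np.float64(1.0), 242: np.float64(1.01), 243: np.float64(1.07), 244: np.float64(1.27), 245: np.float64(1.49), 246: np.float64(1.5), 247: np.float64(1.49), 248: np.float64(1.5), 249: np.float64(1.48)}
219 {213: np.float64(1.5), 214: np.float64(1.5), 215: np.float64(1.47), 216: np.float64(1.5), 217: np.float64(1.51), 218: np.float64(1.47), 219: np.float64(1.21), 220: np.float64(1.04), 221: np.float64(1.01), 222: np.float64(1.0), 223: np.float64(1
[... 810 characters left out ...]
: np.float64(1.04), 223: np.float64(1.03), 224: np.float64(1.03), 225: np.float64(1.03), 226: np.float64(1.07), 227: np.float64(1.09), 228: np.float64(1.13), 229: np.float64(1.08), 230: np.float64(1.13), 231: np.float64(1.13), 232: np.float64(1.14), 233: np.float64(1.11), 234: np.float64(1.05), 235: np.float64(1.04), 236: np.float64(1.03), 237: np.float64(1.02), 238: np.float64(1.03), 239: np.float64(1.02), 240: np.float64(1.02), 241: np.float64(1.02), 242: np.float64(1.05), 243: np.float64(1.16), 244: np.float64(1.35), 245: np.float64(1.47), 246: np.float64(1.48), 247: np.float64(1.5), 248: np.float64(1.49), 249: np.float64(1.5)}<stdin>:2: RuntimeWarning: invalid value encountered in divide
```

```bash
cat >> rel.py <<'E'
N=np.array([.5551,.1969]); A=3.3795; D=.0025; U=.020
def tcp(Xl,h,th,y=0): # low edge at nest (Xl,y), h over floor (mm), tilt deg
    r=down(A-np.pi,th); e=np.array([N[0]+np.cos(A)*Xl/1e3-np.sin(A)*y/1e3,N[1]+np.sin(A)*Xl/1e3+np.cos(A)*y/1e3,.015+h/1e3])
    return e-r.apply([.03-D,0,U]),r
def avg(k=6):
    P,Q,F,T=[],[],[],[]
    for _ in range(k):
        get_image("side"); o=get_obs(); P.append(o["tool_pos"]); Q.append(o["tool_rot"]*np.sign(o["tool_rot"][0])); F.append(o["contact_force"]);T.append(o["wrist_torque"])
    r=R.from_rotvec(np.mean(Q,0)); p=np.mean(P,0); f=np.mean(F,0)
    c,s=np.cos(A),np.sin(A); nf=[c*f[0]+s*f[1],-s*f[0]+c*f[1],f[2]]
    return p,r,np.round(nf,2),np.mean(T,0).round(2)
def where(k=6):
    p,r,f,T=avg(k); e=p+r.apply([.03-D,0,U])-[*N,.015]; c,s=np.cos(A),np.sin(A); z=r.apply([0,0,1]); y=r.apply([0,1,0])
    print("edge X,Y,h mm",np.round([1e3*(c*e[0]+s*e[1]),1e3*(-s*e[0]+c*e[1]),1e3*e[2]],2),"tilt",np.degrees(np.arcsin((c*z[0]+s*z[1]))).round(2),"roll(y.z)",np.degrees(np.arcsin(y[2])).round(2),"Fnest",f,"T",T,"t",round(get_obs()["t"],2)); return p,r
E
python3 - <<'E'
from rel import *
p,r=where()
for a in((-17,40,17),(-17,4,17)): rel(*tcp(*a),p,r)
E
```

```text
edge X,Y,h mm [-27.12   0.49 113.35] tilt -0.0 roll(y.z) 0.01 Fnest [ 0.18  0.36 -1.93] T [-0.01  0.02  0.03] t 5.85
offset [-0.0031 -0.0004  0.0662] twist [-1.0e-02 -1.7e+01 -1.0e-01]
offset [-0.0031 -0.0004  0.1022] twist [-1.0e-02 -1.7e+01 -1.0e-01]
```

```bash
python3 -m crank '[{"offset":[-0.001,0,0.015],"twist":[0,-6,0]},{"offset":[-0.002,0,0.035],"twist":[0,-12,0]},{"offset":[-0.003,-0.0003,0.055],"twist":[0,-17,0]},{"offset":[-0.003,-0.0003,0.08],"twist":[0,-17,0]},{"offset":[-0.003,-0.0003,0.093],"twist":[0,-17,0]},{"offset":[-0.003,-0.0003,0.098],"twist":[0,-17,0]},{"offset":[-0.003,-0.0003,0.098],"twist":[0,-17,0]}]'
python3 - <<'E'
from rel import *
import cv2
p,r=where()
rel(*tcp(-17,0,17),p,r)
cv2.imwrite("pics/s3.png",cv2.resize(get_image("side")[200:290,190:310,::-1],(800,600),interpolation=cv2.INTER_CUBIC))
E
```

```text
t: 6.72
tool_pos: [0.552, 0.1968, 0.0509]
tool_rot: [3.052, 0.364, -0.455]
contact_force: [-0.3, 0.4, -1.6]
opening: 0.035
grip_force: 61.2
edge X,Y,h mm [-17.87  -0.61   9.28] tilt 16.89 roll(y.z) 0.0 Fnest [ 0.09  0.04 -1.99] T [ 0.09 -0.25  0.01] t 7.03
offset [0.0019 0.0006 0.0091] twist [-0.01 -0.11 -0.03]
```

View pics/s3.png

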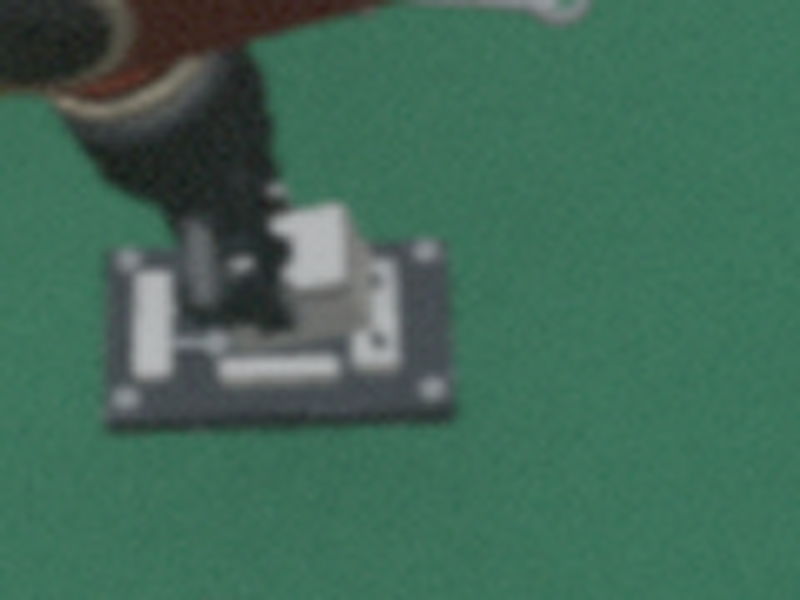

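```bash
python3 -m crank '[{"offset":[0.0005,0.0005,0.0025],"twist":[0,0,0]},{"offset":[0.001,0.0005,0.005],"twist":[0,0,0]},{"offset":[0.001,0.0005,0.007],"twist":[0,0,0]},{"offset":[0.001,0.0005,0.007],"twist":[0,0,0]}]'
python3 - <<'E'
from rel import *
p,r=where()
E
```

```text
t: 7.58
tool_pos: [0.5508, 0.196, 0.0434]
tool_rot: [3.051, 0.364, -0.456]
contact_force: [-0.7, 0.9, -0.2]
opening: 0.0351
grip_force: 61.5
edge X,Y,h mm [-16.09  -0.15   1.25] tilt 17.0 roll(y.z) -0.01 Fnest [ 0.21 -0.61 -0.3 ] T [ 0.16 -0.11 -0.02] t 7.88
```

```bash
python3 -m crank '[{"offset":[0.0002,0,0.0005],"twist":[0,0,0]},{"offset":[0.0003,0,0.001],"twist":[0,0,0]},{"offset":[0.0003,0,0.001],"twist":[0,0,0]}]'
python3 - <<'E'
from rel import *
p,r=where()
E
```

```text
t: 8.25
tool_pos: [0.5509, 0.196, 0.0432]
tool_rot: [3.051, 0.364, -0.457]
contact_force: [-2.8, -0.7, 4.2]
opening: 0.0348
grip_force: 61.9
edge X,Y,h mm [-16.12  -0.15   1.05] tilt 17.02 roll(y.z) -0.0 Fnest [ 2.74 -1.08  5.23] T [ 0.04  0.48 -0.03] t 8.55
```

```bash
python3 -m crank '[{"offset":[-0.0006,-0.0002,-0.0019],"twist":[0,0,0]},{"offset":[-0.0006,-0.0002,-0.0019],"twist":[0,0,0]}]'
python3 -c "
from rel import *
where()"
python3 -m crank '[{"offset":[0.001,0,-0.0003],"twist":[0,0,0]},{"offset":[0.0019,0,-0.0006],"twist":[0,0,0]},{"offset":[0.0019,0,-0.0006],"twist":[0,0,0]}]'
python3 -c "
from rel import *
where()"
python3 -m crank '[{"offset":[0.001,0,-0.0003],"twist":[0,0,0]},{"offset":[0.0019,0,-0.0006],"twist":[0,0,0]},{"offset":[0.0019,0,-0.0006],"twist":[0,0,0]}]'
python3 -c "
from rel import *
where()"
```

```text
t: 8.8
tool_pos: [0.5507, 0.196, 0.0438]
tool_rot: [3.051, 0.364, -0.456]
contact_force: [0.4, -0.5, -2.0]
opening: 0.0348
grip_force: 61.4
edge X,Y,h mm [-15.84  -0.2    1.62] tilt 17.02 roll(y.z) 0.01 Fnest [ 0.05  0.1  -2.3 ] T [ 0.05 -0.24  0.  ] t 9.1
t: 9.48
tool_pos: [0.5528, 0.1967, 0.0443]
tool_rot: [3.051, 0.364, -0.456]
contact_force: [-0.3, -0.4, -2.3]
opening: 0.0348
grip_force: 61.4
edge X,Y,h mm [-18.06  -0.3    2.14] tilt 17.0 roll(y.z) 0.0 Fnest [ 0.29  0.13 -2.28] T [ 0.06 -0.25 -0.01] t 9.78
t: 10.15
tool_pos: [0.5548, 0.1971, 0.0444]
tool_rot: [3.051, 0.364, -0.456]
contact_force: [0.0, 0.6, -2.1]
opening: 0.0348
grip_force: 61.4
edge X,Y,h mm [-20.04  -0.3    2.14] tilt 17.0 roll(y.z) -0.0 Fnest [ 0.16 -0.28 -1.97] T [ 0.06 -0.23  0.  ] t 10.45
```

```bash
for i in 1 2 3; do python3 -m crank '[{"offset":[0.0005,0,-0.00015],"twist":[0,0,0]},{"offset":[0.001,0,-0.0003],"twist":[0,0,0]},{"offset":[0.001,0,-0.0003],"twist":[0,0,0]}]' >/dev/null
python3 -c "
from rel import *
where(5)"; done
```

```text
edge X,Y,h mm [-21.08  -0.3    2.14] tilt 17.0 roll(y.z) -0.0 Fnest [-0.3   0.29 -2.15] T [ 0.04 -0.24 -0.01] t 11.07
edge X,Y,h mm [-21.62  -0.31   2.02] tilt 17.07 roll(y.z) -0.0 Fnest [ 3.12 -0.15 -0.86] T [-0.09  0.32  0.01] t 11.7
edge X,Y,h mm [-23.04  -0.3    2.04] tilt 17.02 roll(y.z) -0.0 Fnest [ 3.75  0.15 -0.85] T [-0.11  0.45  0.01] t 12.32
```

```bash
python3 -m crank '[{"offset":[0.001,0,-0.0003],"twist":[0,0,0]},{"offset":[0.002,0,-0.0006],"twist":[0,0,0]},{"offset":[0.003,0,-0.0009],"twist":[0,0,0]},{"offset":[0.004,0,-0.0012],"twist":[0,0,0]},{"offset":[0.0048,0,-0.0014],"twist":[0,0,0]},{"offset":[0.0048,0,-0.0014],"twist":[0,0,0]}]' >/dev/null
python3 -c "
from rel import *
p,r=where()
rel(*tcp(-28.6,1.9,13,-.3),p,r)
rel(*tcp(-29.2,1.6,11,-.3),p,r)"
```

```text
edge X,Y,h mm [-27.79  -0.32   2.02] tilt 17.06 roll(y.z) -0.0 Fnest [5.4  0.11 0.31] T [-0.2   0.78  0.  ] t 13.38
offset [-0.0005  0.      0.0019] twist [-0.01  4.06 -0.03]
offset [-0.0005  0.      0.003 ] twist [-0.01  6.06 -0.03]
```

```bash
python3 -m crank '[{"offset":[-0.0003,0,0.001],"twist":[0,2,0]},{"offset":[-0.0005,0,0.0019],"twist":[0,4,0]},{"offset":[-0.0005,0,0.003],"twist":[0,6,0]},{"offset":[-0.0005,0,0.003],"twist":[0,6,0]}]' >/dev/null
python3 -c "
from rel import *
p,r=where()
rel(*tcp(-29.4,1.5,9,-.3),p,r)
rel(*tcp(-29.8,1.4,5,-.3),p,r)
rel(*tcp(-30,1.3,2,-.3),p,r)"
```

```text
edge X,Y,h mm [-29.08  -0.31   1.83] tilt 11.06 roll(y.z) -0.0 Fnest [5.94 0.43 0.71] T [-0.22  0.95  0.04] t 14.18
offset [-0.0003  0.      0.0013] twist [-0.01  2.06 -0.03]
offset [-0.0012  0.      0.0033] twist [-0.    6.06 -0.03]
offset [-0.0018  0.      0.0049] twist [-0.    9.06 -0.03]
```

```bash
python3 -m crank '[{"offset":[-0.0002,0,0.0007],"twist":[0,1,0]},{"offset":[-0.0003,0,0.0013],"twist":[0,2,0]},{"offset":[-0.0003,0,0.0013],"twist":[0,2,0]}]' >/dev/null
python3 -c "
from rel import *
where(4)"
python3 -m crank '[{"offset":[-0.0003,0,0.0005],"twist":[0,1,0]},{"offset":[-0.0005,0,0.001],"twist":[0,2,0]},{"offset":[-0.0005,0,0.001],"twist":[0,2,0]}]' >/dev/null
python3 -c "
from rel import *
p,r=where(5)
rel(*tcp(-30,1.4,5,-.3),p,r)
rel(*tcp(-30.2,1.3,2,-.3),p,r)"
```

```text
edge X,Y,h mm [-29.62  -0.31   1.71] tilt 9.04 roll(y.z) -0.0 Fnest [ 5.98 -0.19  2.09] T [-0.23  0.96  0.  ] t 14.75
edge X,Y,h mm [-29.76  -0.33   1.59] tilt 7.04 roll(y.z) -0.0 Fnest [ 6.25 -0.09  1.27] T [-0.21  0.98  0.02] t 15.38
offset [-0.0004  0.      0.0011] twist [-0.    2.04 -0.03]
offset [-0.0012  0.      0.0027] twist [-0.    5.04 -0.03]
```

```bash
python3 -m crank '[{"offset":[-0.0002,0,0.0006],"twist":[0,1,0]},{"offset":[-0.0004,0,0.0011],"twist":[0,2,0]},{"offset":[-0.0007,0,0.0017],"twist":[0,3,0]},{"offset":[-0.0007,0,0.0017],"twist":[0,3,0]}]' >/dev/null
python3 -c "
from rel import *
p,r=where(4)
rel(*tcp(-30.2,1.3,2,-.3),p,r)
rel(*tcp(-30.2,1.2,0,-.3),p,r)"
```

```text
edge X,Y,h mm [-30.01  -0.33   1.39] tilt 4.05 roll(y.z) -0.0 Fnest [5.87 0.11 2.64] T [-0.25  1.06  0.03] t 16.07
offset [-0.0005  0.      0.0011] twist [-0.    2.05 -0.03]
offset [-0.0011  0.      0.0022] twist [-0.    4.05 -0.03]
```

```bash
python3 -m crank '[{"offset":[-0.0003,0,0.0006],"twist":[0,1,0]},{"offset":[-0.0005,0,0.0011],"twist":[0,2,0]},{"offset":[-0.0008,0,0.0016],"twist":[0,3,0]},{"offset":[-0.001,0,0.0021],"twist":[0,4,0]},{"offset":[-0.001,0,0.0021],"twist":[0,4,0]}]' >/dev/null
python3 -c "
from rel import *
p,r=where(5)"
```

```text
edge X,Y,h mm [-30.2   -0.32   1.44] tilt 0.08 roll(y.z) 0.0 Fnest [7.74 0.18 3.72] T [-0.32  1.29  0.06] t 16.95
```

```bash
python3 -m crank '[{"offset":[-0.0007,0,0],"twist":[0,0,0]},{"offset":[-0.0007,0,0.0005],"twist":[0,0,0]},{"offset":[-0.0007,0,0.001],"twist":[0,0,0]},{"offset":[-0.0007,0,0.0015],"twist":[0,0,0]},{"offset":[-0.0007,0,0.0015],"twist":[0,0,0]}]' >/dev/null
python3 - <<'E'
from rel import *
import cv2
where(5)
cv2.imwrite("pics/s4.png",cv2.resize(get_image("side")[200:290,190:310,::-1],(800,600),interpolation=cv2.INTER_CUBIC))
E
```

```text
edge X,Y,h mm [-30.18  -0.33   1.4 ] tilt 0.03 roll(y.z) 0.01 Fnest [10.72  0.35 10.53] T [-0.4   1.62  0.03] t 17.82
```

View pics/s4.png

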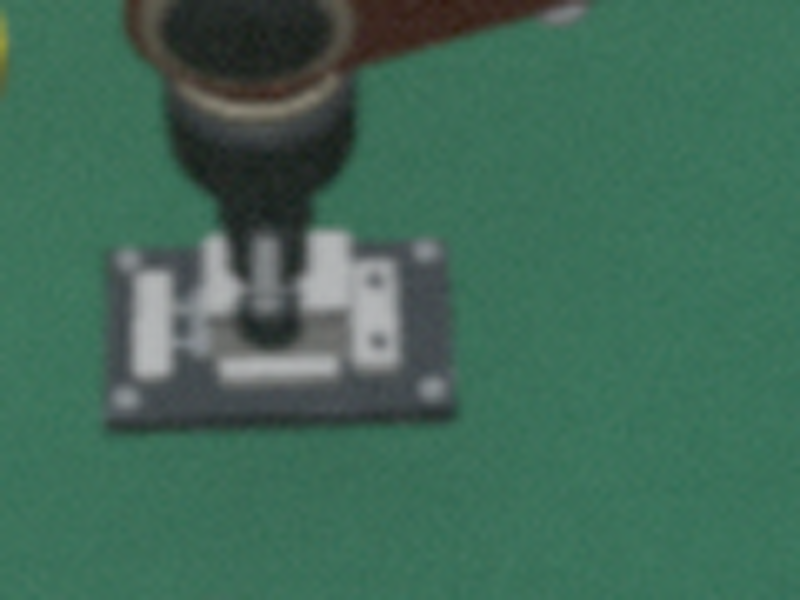

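```bash
python3 -m crank '[{"offset":[-0.0005,0,-0.0008],"twist":[0,0,0]},{"offset":[-0.0005,0,-0.0008],"twist":[0,0,0]}]' - 20 
python3 -m crank '[{"offset":[0,0,0],"twist":[0,0,0]},{"offset":[0,0,0],"twist":[0,0,0]},{"offset":[0,0,0],"twist":[0,0,0]},{"offset":[0,0,0],"twist":[0,0,0]}]' 0.65
python3 -m crank '[{"offset":[0,0,-0.02],"twist":[0,0,0]},{"offset":[0,0,-0.06],"twist":[0,0,0]},{"offset":[0.03,0.06,-0.11],"twist":[0,0,0]},{"offset":[0.03,0.1,-0.14],"twist":[0,0,0]},{"offset":[0.03,0.14,-0.17],"twist":[0,0,0]},{"offset":[0.03,0.18,-0.18],"twist":[0,0,0]},{"offset":[0.03,0.18,-0.18],"twist":[0,0,0]}]'
python3 - <<'E'
from fit import *
a=get_image("side");b=get_image("top")
cv2.imwrite("pics/side5.png",a[:,:,::-1]);cv2.imwrite("pics/top5.png",b[:,:,::-1])
cv2.imwrite("pics/c5.png",cv2.resize(np.hstack([a[205:285,190:300],b[160:240,130:240]])[:,:,::-1],(800,291),interpolation=cv2.INTER_CUBIC))
E
```

```text
t: 18.12
tool_pos: [0.5576, 0.1979, 0.0364]
tool_rot: [-3.119, -0.372, -0.002]
contact_force: [-5.3, -0.5, 4.4]
opening: 0.0348
grip_force: 62.0
t: 18.62
tool_pos: [0.5572, 0.1977, 0.0352]
tool_rot: [-3.119, -0.372, -0.001]
contact_force: [-0.2, -0.4, -0.2]
opening: 0.0556
grip_force: 0.0
t: 19.5
tool_pos: [0.6299, 0.0272, 0.2186]
tool_rot: [3.119, 0.366, 0.008]
contact_force: [-0.9, 0.5, 1.0]
opening: 0.0553
grip_force: 0.0
```

View pics/c5.png

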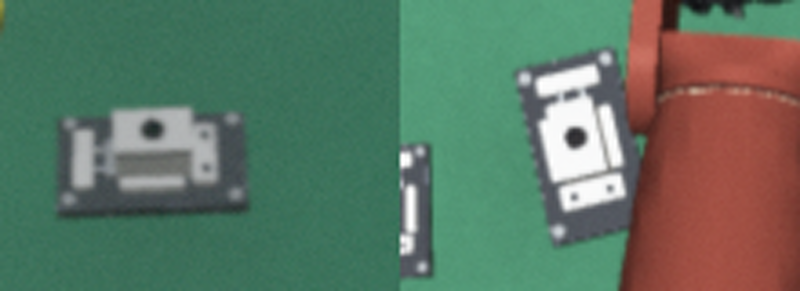

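Seated behind the stop by the look of it (block in side crop 112–190, stop to its right); I'll press gently on both ends to make sure.

```bash
cat >> rel.py <<'E'
def at(X,Y,z): return [N[0]+np.cos(A)*X/1e3-np.sin(A)*Y/1e3,N[1]+np.sin(A)*X/1e3+np.cos(A)*Y/1e3,z]
E
python3 - <<'E'
from rel import *
p,r=where(4); rel(at(20,0,.09),down(A-np.pi),p,r); rel(at(20,0,.062),down(A-np.pi),p,r)
E
```

```text
edge X,Y,h mm [-58.98 178.58 179.65] tilt 0.05 roll(y.z) 0.02 Fnest [0.08 0.01 0.18] T [ 0.01 -0.03 -0.03] t 19.8
offset [-0.0513 -0.1787  0.1247] twist [0.02 0.05 0.03]
offset [-0.0513 -0.1787  0.1527] twist [0.02 0.05 0.03]
```

```bash
python3 -m crank '[{"offset":[-0.01,-0.045,0.02],"twist":[0,0,0]},{"offset":[-0.025,-0.09,0.04],"twist":[0,0,0]},{"offset":[-0.04,-0.135,0.07],"twist":[0,0,0]},{"offset":[-0.051,-0.179,0.1],"twist":[0,0,0]},{"offset":[-0.051,-0.179,0.125],"twist":[0,0,0]},{"offset":[-0.051,-0.179,0.143],"twist":[0,0,0]},{"offset":[-0.051,-0.179,0.15],"twist":[0,0,0]},{"offset":[-0.051,-0.179,0.153],"twist":[0,0,0]},{"offset":[-0.051,-0.179,0.153],"twist":[0,0,0]}]' 0 
for i in 1 2 3; do python3 -m crank '[{"offset":[0,0,0.0008],"twist":[0,0,0]},{"offset":[0,0,0.0016],"twist":[0,0,0]},{"offset":[0,0,0.0016],"twist":[0,0,0]}]' | egrep 'tool_pos|force'; done
```

```text
t: 20.92
tool_pos: [0.5375, 0.1915, 0.0628]
tool_rot: [-3.12, -0.371, -0.002]
contact_force: [-0.4, 0.2, 0.6]
opening: 0.0001
grip_force: 0.0
tool_pos: [0.5368, 0.1917, 0.0606]
contact_force: [0.4, -0.2, 0.3]
grip_force: 0.0
tool_pos: [0.5367, 0.1917, 0.0591]
contact_force: [-1.3, -0.2, 3.3]
grip_force: 1.4
tool_pos: [0.5367, 0.1918, 0.059]
contact_force: [-5.9, -2.1, 11.0]
grip_force: 5.9
```

```bash
python3 -m crank '[{"offset":[0,0,-0.008],"twist":[0,0,0]},{"offset":[0.018,0,-0.01],"twist":[0,0,0]},{"offset":[0.036,0,-0.006],"twist":[0,0,0]},{"offset":[0.036,0,-0.0035],"twist":[0,0,0]},{"offset":[0.036,0,-0.0035],"twist":[0,0,0]}]' | egrep 'tool_pos|force'
for i in 1 2 3; do python3 -m crank '[{"offset":[0,0,0.0006],"twist":[0,0,0]},{"offset":[0,0,0.0013],"twist":[0,0,0]},{"offset":[0,0,0.0013],"twist":[0,0,0]}]' | egrep 'tool_pos|contact'; done
```

```text
tool_pos: [0.5708, 0.2, 0.06]
contact_force: [-0.7, -0.1, -0.2]
grip_force: 0.0
tool_pos: [0.5715, 0.2002, 0.0595]
contact_force: [-0.2, -0.1, 0.5]
tool_pos: [0.5718, 0.2002, 0.0591]
contact_force: [-2.9, -1.1, 6.1]
tool_pos: [0.5722, 0.2003, 0.0591]
contact_force: [-4.6, -1.7, 11.3]
```

Both ends read 59 mm (15 + 44), so it is flat. Retreat, check in the picture, and hand in.

```bash
python3 -m crank '[{"offset":[0,0,-0.01],"twist":[0,0,0]},{"offset":[0,0,-0.04],"twist":[0,0,0]},{"offset":[0,0,-0.08],"twist":[0,0,0]},{"offset":[0,0.05,-0.12],"twist":[0,0,0]},{"offset":[0,0.1,-0.15],"twist":[0,0,0]},{"offset":[0,0.15,-0.15],"twist":[0,0,0]},{"offset":[0,0.18,-0.15],"twist":[0,0,0]},{"offset":[0,0.18,-0.15],"twist":[0,0,0]}]' | egrep 'tool_pos|contact'
python3 - <<'E'
from fit import *
a=get_image("side");b=get_image("top")
cv2.imwrite("pics/c6.png",cv2.resize(np.hstack([a[205:285,190:300],b[160:240,130:240]])[:,:,::-1],(800,291),interpolation=cv2.INTER_CUBIC))
E
```

```text
tool_pos: [0.6144, 0.0234, 0.2069]
contact_force: [0.2, -0.2, -0.4]
```

View pics/c6.png

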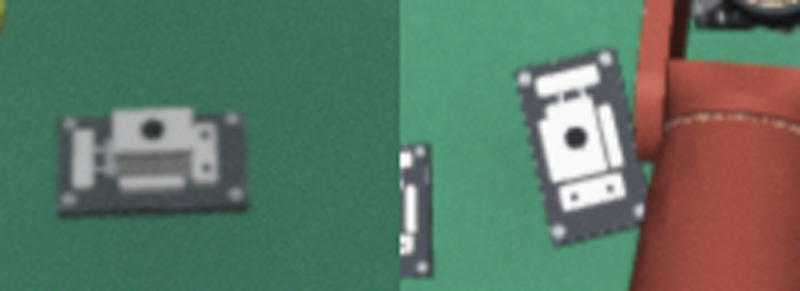

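The block lies flat between rails, stop and pusher, window up at side crop (152,128); the robot is clear.

```bash
python3 -c "
from station import *
print(finish_job())"
```

```text
the job is handed in; nothing more can be done
None
```

The block is in the larger nest, window up and let go, and the job is handed in; both ends of its top measured 59 mm (15 mm floor + 44 mm block), so it lies flat, and the force readings stayed well under 40 N.

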